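Dispense one test cassette and slide it into the reader

TASK

Load a fresh rapid-test cassette into the reader: press the dispenser's plunger knob all the way down once and let it rise again, so that a single cassette comes out on the track, then push that cassette sideways along the track with a fingertip until it is fully home in the reader's slot. Only press and push: do not pick the cassette up, leave the other cassettes in the magazine, leave the things standing around where they are, and finish clear of everything.

Things in the scene. Friction and masses are not known exactly. Their poses are not given: they have to be found in the camera images.
- dispenser: test-cassette dispenser, fixed; grey base plate 150 (x) by 345 (y) by 10 mm, from y -225 to +120. Origin: on the bench under the magazine's middle; x away from the robot at yaw 0, y left. Magazine: upright, x -17.5 to 17.5, y -42 to 42, top z 50 mm; one cassette can leave towards -x under its gate (open to z 20.5). Behind it the drive, two cheeks at x 21 to 70, y -20 to 20, up to z 43, under the knob
- track_mid (a point): point on the track's middle line in front of the magazine (dispenser x -32.5, y 0, z 10 mm). The level track runs along the dispenser's y over the whole base, surface 10 mm above the bench, 36 mm wide between a front lip 4 mm high and a rear guide: a fence 8 mm high, but in front of the magazine only a 2 mm step up to the magazine floor
- plunger_top (a point): middle of the top of the plunger knob (dispenser x 53, y 6 mm): black, round, 34 mm across, top 80 mm above the bench when up; it moves straight down. A pinion drives a flat blade 1.5 mm towards -x per mm pressed, which pushes the lowest cassette out on the track; a spring takes knob and blade back
- plunger (a joint): plunger travel in m: 0 up (spring holds it there with about 2 N), 0.024 fully down on its solid stop, where the spring takes about 4 N. The cassette is right out on the track from 0.022 on. Let go, it rises by itself in less than a second; a second press would feed a second cassette
- cassette_0: lowest cassette of the stack, the one that comes out: flat white plastic, 26 mm (x) by 72 mm (y, its length) by 7 mm thick, 12 g. Origin: centre of its underside. It starts on the magazine floor, 12 mm above the bench; pushed out, it lies on the track at about dispenser x -33, y 0, its length along the track, its top 17 mm above the bench
- cassette_1: second cassette of the stack from below, same shape; stays in the magazine (it drops 7 mm when the lowest one has gone)
- cassette_2: third cassette of the stack from below, same shape; stays in the magazine (it drops 7 mm when the lowest one has gone)
- cassette_3: top cassette of the stack from below, same shape; stays in the magazine (it drops 7 mm when the lowest one has gone)
- reader: cassette reader, fixed: white box 110 (x) by 80 (y) mm across the -y part of the track, top 55 mm above the bench (tilted screen to 66). Axes as the dispenser's. Origin: on the slot's middle line at track height, halfway along y. The slot ends in a solid stop at y -18 mm: a cassette that is home has its origin at y +18 mm and its near end at y +54, sticking out 14 mm
- slot_mouth (a point): middle of the slot's mouth at track height (reader y +40 mm), facing +y; 90 to 140 mm along -y from the magazine's middle. Slot 30 mm wide, 11 mm high, on the track's middle line, its floor is the track. Two lead-in wings, 9 mm high, widen it to 37 mm at reader y +52, so a fingertip that pushes the near end of the cassette home stays outside
- buffer_vial: small capped vial, 23 mm across and 32 mm tall, standing on the dispenser's base plate behind the track, between magazine and reader; bystander, loose, origin under its middle
- dropper_bottle: white dropper bottle, 29 mm across and 92 mm tall, upright on the bench beyond the reader's far (-y) end; bystander, loose, origin under its middle
- bench_timer: flat kitchen-type timer, 56x70x20 mm, lying on the bench to the left (+y) of the dispenser; bystander, loose, origin under its middle
- rack: open tube rack, 50x118x45 mm, standing on the bench behind the dispenser; it holds two capped tubes that stick up to 67 mm; bystander, loose, origin under its middle
- loose_syringe: small syringe, 136x16x14 mm, lying in the steel tray at the far right; bystander, loose, origin under its middle
- sample_a: capped sample tube with blue cap, 16 mm across and 64 mm tall, standing in the tube rack; bystander, loose, origin under its middle
- sample_b: capped sample tube with green cap, 16 mm across and 64 mm tall, standing in the tube rack; bystander, loose, origin under its middle
- forceps: steel tweezers, 130x16x9 mm, lying in the steel tray at the far right; bystander, loose, origin under its middle
- pen: marker pen, 137x12x13 mm, lying on the notepad at the far left; bystander, loose, origin under its middle
Things that resemble listed ones, but are neither listed nor needed, are in the scene too. Leave any purple or red look-alike of the cassette_3 alone.

How it is judged (in metres and radians):
On the way, in this order (a step that is already met when the one before it is completed fails the run):
1. the plunger is pressed fully down (value of joint plunger above 0.0215 m).
2. the plunger is up again and one cassette lies on the track in front of the magazine (value of joint plunger below 0.003 m and x of cassette_0 in the frame of dispenser below -0.027 m and z of cassette_0 in the frame of dispenser below 0.0125 m and y of cassette_0 in the frame of reader above 0.035 m), for 0.1 s.
3. the cassette is fully home in the reader's slot (y of cassette_0 in the frame of reader between 0.012 and 0.0215 m and x of cassette_0 in the frame of reader between -0.004 and 0.004 m and z of cassette_0 in the frame of reader below 0.002 m and angle between cassette_0's own z axis and vertical below 0.06 rad), for 0.2 s.
At the end, for the whole second after the job is handed in: the lowest cassette lies flat in the reader's slot within 3.5 mm of its stop, at rest; the plunger is up (within 3 mm); the other three cassettes are still in the magazine (all of step 3 and linear speed of cassette_0 below 0.01 m/s and value of joint plunger below 0.003 m and x of cassette_1 in the frame of dispenser between -0.004 and 0.004 m and angle between each of cassette_1, cassette_2, cassette_3's own z axis and vertical below 0.1 rad and x of cassette_2 in the frame of dispenser between -0.004 and 0.004 m and x of cassette_3 in the frame of dispenser between -0.004 and 0.004 m); the robot touches nothing.
It fails at once if the cassette was lifted (more than 10 mm above the magazine floor) or turned over (z of cassette_0 in the frame of dispenser above 0.022 m or angle between cassette_0's own z axis and vertical above 0.6 rad).
It fails at once if a second cassette left the magazine, or the stack was taken up ((x of cassette_1 in the frame of dispenser below -0.008 m or z of cassette_1 in the frame of dispenser above 0.029 m) or (x of cassette_2 in the frame of dispenser below -0.008 m or z of cassette_2 in the frame of dispenser above 0.036 m) or (x of cassette_3 in the frame of dispenser below -0.008 m or z of cassette_3 in the frame of dispenser above 0.043 m)).
It fails at once if a bystander was moved more than 20 mm (distance of any of buffer_vial, dropper_bottle, bench_timer, rack, loose_syringe, sample_a, sample_b, forceps, pen from where it was at the start of the episode above 0.02 m).
It also fails if it takes over 45 s, if anything falls off the work surface, if the arm or the gripper's body presses on something with over 40 N, if the wrist force passes 120 N, or if a joint passes its speed limit or range.

ROBOT

A 6-joint arm with a two-finger parallel gripper is mounted at the origin on a cart in front of the work surface, level with it; the furniture and walls round the work are solid. World frame = base frame: x ahead of the robot, y to its left, z up, the work surface at z = 0. Lengths are in mm, angles in rad, forces in N, time in s.
With the tool pointing down it reaches from about 300 to 825 mm from the base axis. Payload 5.4 kg.
Tool frame: the origin (TCP) lies midway between the tips of the shut fingers; the grasp point (between the pads) lies 19 mm behind it; x points along the fingers, y is the direction in which the jaws open and shut, and the axes are right-handed (so a half turn about x gives the same grasp; the last joint's range is limited). The gripper opens to 92 mm and grips with 3 to 60 N. Pads are 20 mm wide; open, the fingers measure 128 mm over their backs; the gripper's body (75 mm by 189 mm) begins 69 mm behind the grasp point.
Start: joints at [-1.381, 0.158, 1.597, -0, 1.386, -0.21], TCP at [223.785, -529.647, 187.601] pointing down, gripper open.
Joint ranges: [-2.91, 2.91], [-0.94, 2.29], [0.18, 2.7], [-1.29, 4.43], [0.17, 2.64], [-3, 3]. Speed limits (rad/s): [2.57, 2.57, 3.14, 3.14, 3.14, 3.14].

INTERFACE

Orientations are given as a unit quaternion [x, y, z, w].
In Python, from bench import bot, imaging, ticket, recognise gives the robot as it stands. The module is installed in compiled form; this text tells all that it offers.
- The arm moves only by the tool step_arm, never from a script. Its argument "motion" is one flat list of numbers, 5 for each row, row after row: the closure, from 0 (fully open) to 1 (shut), then the shift along the tool's x, y, z in cm, then the turn about the tool's x in rad. In form: [hand, dx, dy, dz, twist, hand, dx, dy, dz, twist, ...]. A call has 1 to 20 rows; each row shifts and turns the commanded pose from where the row before left it, along the tool's axes as they then stand; what a row does not reach is not made up. A row lasts 1/12 s, in which the tool goes at most 41.7 mm and 7.16 degrees, less where a joint would pass 70% of its speed; a pose out of reach is approached as far as the arm can. A call with a gripper value outside its range is refused whole. The fingers move at their own pace and stop on an object; "grip_force" is the grip in N (left out, the last holds). Time passes only in rows, so rows that do not move let the fingers close. It gives the time, the measured TCP pose, the force and the opening at its end, in the units of the state.
- bot.get_state(): the state, without advancing time (a new reading comes with each control period).
- imaging.camera(name): name is "scene" or "top" or "wrist"; returns a dict with "image" (420x560x3 uint8, red, green, blue), "fx", "fy", "cx", "cy" (pixels), "rvec" (rotation vector, rad) and "tvec" (3), from world to camera coordinates, as OpenCV has them. Camera axes: x right, y down, z forward; pixel columns grow to the right and rows downward; lengths in mm; the calibration is good to about 2 mm. A picture is of the moment at which its call begins. There is no depth.
- ticket.close_job(): hands the job in, once; it reports no verdict.
Trained networks look in the newest picture that a camera, given by its name, has taken for a name from the list of things; names that differ only in an ending like _2 or _b are one class to them, and where a whole thing is asked for, a point or a joint stands for the part that bears it (a point fixed in the world has none). Each returns a list of dicts, best first, with "conf" (0 to 1); they miss things now and then, are a little off and sometimes report something else, mostly with a low value. They report only what shows in the picture. A call takes as long as a camera call. They do not tell look-alikes from the thing itself.
- recognise(camera, thing): "bbox" ([left, top, right, bottom] in pixels, round what is visible of it).
The state is a dict: "time_s": time; "q": joint angles; "qvel": joint speeds; "joint_torque": joint torques, N m; "ee_pos": TCP position; "tcp_rot": TCP orientation; "wrist_force": force on the tool from outside, world axes, zero at the start; "wrist_torque": the same for the moment, N m; "opening": finger opening in mm.
Only numpy, scipy, OpenCV 4.12 (cv2) and the standard library are available. Lean on these libraries where they do the work, as an engineer would, in place of code of your own. Each camera call takes 0.05 s, during which the arm holds its last target. There are 200 camera calls.

## Working session

There is one attempt and no reset: what is moved stays moved. The work goes in short steps, Python scripts to look and compute and a tool call to move; the robot and the scene stay as the last step left them, time stands still between calls to the robot, and variables do not carry over. Pictures are saved under pics/ and viewed, about 8 in all and at most 12, crops included, and the job is handed in when it is done.

Besides the shell and the picture viewer there is one more tool, called after "Emit:" as name(argument=value, ...) on one line, values as JSON. step_arm: Moves the arm, as the interface text tells. Its arguments: {"type":"object","properties":{"motion":{"type":"array","items":{"type":"number"}},"grip_force":{"type":"number"}},"required":["motion"]}

```bash
mkdir -p pics; cat > h.py <<'E'
from bench import bot, imaging, ticket, recognise
import numpy as np, cv2
from scipy.spatial.transform import Rotation as R
def snap(n,f=None):
    c=imaging.camera(n)
    if f: cv2.imwrite('pics/'+f,c['image'][:,:,::-1])
    return c
def K(c): return np.array([[c['fx'],0,c['cx']],[0,c['fy'],c['cy']],[0,0,1.]])
def back(c,u,v,z):
    Rm=cv2.Rodrigues(np.array(c['rvec'],float))[0]; t=np.array(c['tvec'],float).ravel()
    d=Rm.T@np.linalg.inv(K(c))@np.array([u,v,1.]); o=-Rm.T@t
    return o+d*(z-o[2])/d[2]
def proj(c,P):
    return cv2.projectPoints(np.array(P,float).reshape(-1,3),np.array(c['rvec'],float),np.array(c['tvec'],float),K(c),None)[0].reshape(-1,2)
E
python3 - <<'E'
from h import *
s=bot.get_state(); print({k:np.round(v,3) for k,v in s.items()}); print(R.from_quat(s['tcp_rot']).as_matrix().round(3))
ims=[]
for n in ('top','scene'):
    c=snap(n,n+'0.png')
    for th in ('dispenser','plunger_top','reader','slot_mouth','cassette_3','buffer_vial','dropper_bottle','bench_timer','rack'):
        for r in recognise(n,th)[:3]:
            b=r['bbox'];print(n,th,round(r['conf'],2),np.round(b,0),back(c,(b[0]+b[2])/2,(b[1]+b[3])/2,{'plunger_top':80,'reader':55}.get(th,20)).round(0))
E
```

```text
{'time_s': np.float64(0.0), 'q': array([-1.381,  0.159,  1.598, -0.   ,  1.386, -0.21 ]), 'qvel': array([ 0.001,  0.   , -0.002,  0.003, -0.001, -0.   ]), 'joint_torque': array([-0.0000e+00, -3.8558e+01, -3.2210e+01,  7.0000e-02,  3.8000e-02,
       -0.0000e+00]), 'ee_pos': array([ 223.655, -528.981,  186.622]), 'tcp_rot': array([-0.693, -0.141,  0.693, -0.14 ]), 'wrist_force': array([0.451, 0.335, 0.319]), 'wrist_torque': array([ 0.027,  0.007, -0.018]), 'opening': np.float64(91.86)}
[[-0.     0.389 -0.921]
 [ 0.002 -0.921 -0.389]
 [-1.    -0.002 -0.   ]]
top dispenser 0.98 [204. 200. 311. 259.] [547. -18.  20.]
top plunger_top 0.42 [231. 217. 240. 221.] [579.  51.  80.]
top reader 0.77 [280. 209. 306. 246.] [ 551. -139.   55.]
top slot_mouth 0.63 [278. 208. 302. 244.] [ 560. -130.   20.]
top cassette_3 0.68 [340. 240. 352. 261.] [ 474. -318.   20.]
top cassette_3 0.63 [230. 233. 253. 240.] [524.  37.  20.]
top cassette_3 0.45 [332. 201. 350. 219.] [ 613. -305.   20.]
top buffer_vial 0.34 [116. 230. 149. 254.] [509. 408.  20.]
top dropper_bottle 0.53 [316. 224. 321. 228.] [ 559. -22
[... 281 characters left out ...]
 [556.  -7.  20.]
scene plunger_top 0.22 [258. 208. 293. 239.] [ 486. -165.   80.]
scene reader 0.76 [257. 210. 294. 239.] [ 520. -148.   55.]
scene slot_mouth 0.7 [255. 207. 291. 241.] [ 568. -112.   20.]
scene slot_mouth 0.19 [254. 182. 256. 197.] [756.  70.  20.]
scene cassette_3 0.7 [310. 256. 334. 270.] [ 451. -332.   20.]
scene cassette_3 0.46 [324. 232. 339. 243.] [ 581. -306.   20.]
scene cassette_3 0.39 [220. 209. 236. 218.] [555.  55.  20.]
scene buffer_vial 0.2 [225. 194. 232. 207.] [635. 105.  20.]
scene dropper_bottle 0.49 [298. 218. 307. 245.] [ 571. -215.   20.]
scene bench_timer 0.79 [167. 202. 196. 220.] [495. 203.  20.]
scene rack 0.68 [235. 179. 269. 201.] [744.  75.  20.]
```

View pics/top0.png

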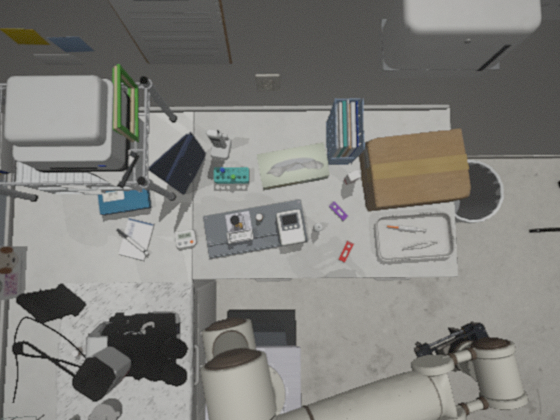

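View pics/scene0.png

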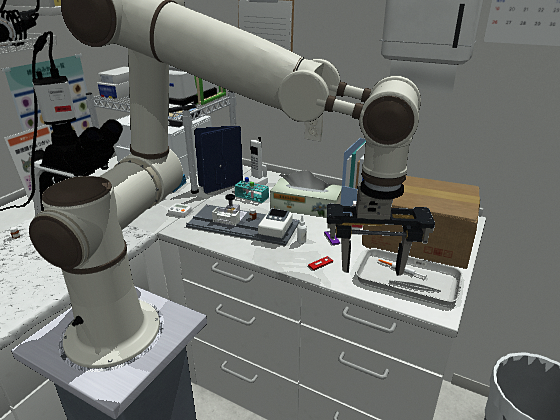

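```bash
python3 - <<'E'
from h import *
c=imaging.camera('wrist')
Rm=cv2.Rodrigues(np.array(c['rvec'],float))[0]
o=-Rm.T@np.array(c['tvec'],float).ravel()
s=bot.get_state();T=R.from_quat(s['tcp_rot']).as_matrix()
print('cam in tool',T.T@(o-s['ee_pos']),'axes in tool',(T.T@Rm.T).round(3),c['fx'])
im=cv2.imread('pics/top0.png')[190:270,195:325]
cv2.imwrite('pics/topc.png',cv2.resize(im,None,fx=6,fy=6,interpolation=cv2.INTER_CUBIC))
E
```

```text
cam in tool [-1.96423871e+02 -5.45775722e-02 -7.49195744e+01] axes in tool [[ 0.    -0.266  0.964]
 [ 1.     0.    -0.   ]
 [ 0.     0.964  0.266]] 315.569203171972
```

View pics/topc.png

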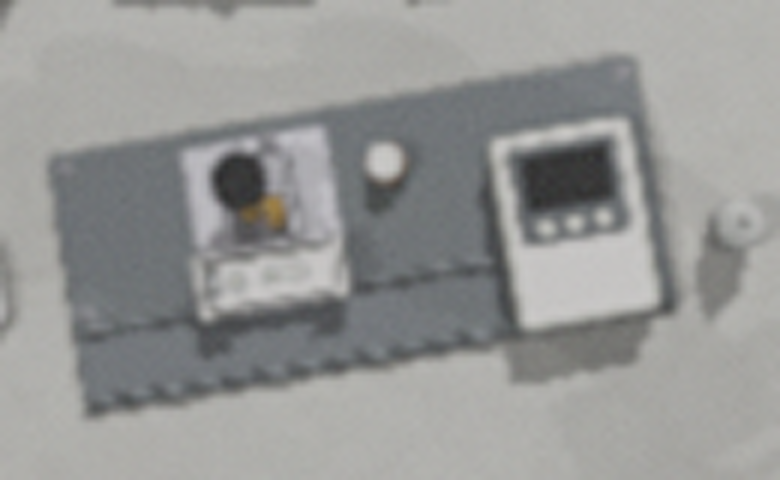

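```bash
cat >> h.py <<'E'
def fit(c,obj,img,x0):
    """x0: x,y,yaw(rad); obj in dispenser coords"""
    from scipy.optimize import least_squares
    obj=np.array(obj,float);img=np.array(img,float)
    def f(p):
        W=R.from_euler('z',p[2]).apply(obj)+[p[0],p[1],0]
        return (proj(c,W)-img).ravel()
    r=least_squares(f,x0,x_scale=[10,10,.1]);return r.x,r.fun.reshape(-1,2)
def to_tool(s,target):
    return R.from_quat(s['tcp_rot']).inv().apply(np.array(target)-s['ee_pos'])/10
E
python3 - <<'E'
from h import *
c=imaging.camera('top')
g=lambda u,v:[195+(u+.5)/6-.5,190+(v+.5)/6-.5]
# knob, mag top, corners y only used for yaw
P=np.array([back(c,*g(*p),10) for p in [(52,158),(635,58),(675,312),(88,414)]]);print(P.round(1))
print(np.degrees([np.arctan2(*-(P[1]-P[0])[:2][::1])]),np.degrees(np.arctan2(-(P[0]-P[1])[0],(P[0]-P[1])[1])),np.degrees(np.arctan2(-(P[3]-P[2])[0],(P[3]-P[2])[1])))
for xb in (90,95):
  p,r=fit(c,[(xb,120,10),(xb,-225,10),(xb-150,-225,10),(xb-150,120,10),(53,6,80),(0,0,50)],[g(*p) for p in [(52,158),(635,58),(675,312),(88,414),(240,181),(272,280)]],[540,30,.17])
  print(xb,p,r.round(1).tolist())
s=bot.get_state();q=p
t=R.from_euler('z',q[2]).apply([-60,-70,0])+[q[0],q[1],200];print(t,to_tool(s,t))
E
```

```text
[[ 597.6  169.4   10. ]
 [ 652.7 -166.8   10. ]
 [ 506.1 -187.6   10. ]
 [ 451.1  147.6   10. ]]
[-9.30053334] 9.300533343839454 9.318543207533702
90 [5.27666435e+02 3.98450814e+01 1.61134139e-01] [[-1.0, 0.1], [0.3, 0.0], [1.3, 0.4], [-0.3, 0.6], [-0.1, -0.3], [-0.2, -0.8]]
95 [5.24540890e+02 3.93950319e+01 1.58489659e-01] [[-1.0, -0.5], [0.3, -0.3], [1.1, 0.1], [-0.5, -0.0], [0.1, 0.6], [-0.0, 0.1]]
[476.34077121 -39.19726142 200.        ] [ -1.23968683 -35.34463244 -42.35676902]
```

Emit:
step_arm(motion=[1,-0.07,-1.96,-2.35,0,1,-0.07,-1.96,-2.35,0,1,-0.07,-1.96,-2.35,0,1,-0.07,-1.96,-2.35,0,1,-0.07,-1.96,-2.35,0,1,-0.07,-1.96,-2.35,0,1,-0.07,-1.96,-2.35,0,1,-0.07,-1.96,-2.35,0,1,-0.07,-1.96,-2.35,0,1,-0.07,-1.96,-2.35,0,1,-0.07,-1.96,-2.35,0,1,-0.07,-1.96,-2.35,0,1,-0.07,-1.96,-2.35,0,1,-0.07,-1.96,-2.35,0,1,-0.07,-1.96,-2.35,0,1,-0.07,-1.96,-2.35,0,1,-0.07,-1.96,-2.35,0,1,-0.07,-1.96,-2.35,0,1,0,0,0,0.12,1,0,0,0,0.12], grip_force=20)

```text
time_s: 2.77
ee_pos: [476.6, -38.4, 200.3]
tcp_rot: [0.705, 0.056, -0.705, 0.056]
wrist_force: [0.1, -0.7, -0.0]
opening: 0.4
```

```bash
python3 - <<'E'
from h import *
c=snap('wrist','w1.png')
s=bot.get_state(); print(s['time_s'],s['ee_pos'],s['wrist_force'],s['opening']); print(R.from_quat(s['tcp_rot']).as_matrix().round(4))
for th in ('plunger_top','reader','slot_mouth','cassette_3','track_mid','buffer_vial'):
    for r in recognise('wrist',th)[:2]: print(th,round(r['conf'],2),np.round(r['bbox'],0))
im=cv2.imread('pics/w1.png');cv2.imwrite('pics/w1b.png',cv2.resize(im,(800,600),interpolation=cv2.INTER_CUBIC))
E
```

```text
2.8167 [476.36446307 -39.11243093 200.2460827 ] [-0.90520134 -0.11534787  0.29557109] 0.27872400357556126
[[ 0.000e+00  1.502e-01 -9.887e-01]
 [-1.000e-04 -9.887e-01 -1.502e-01]
 [-1.000e+00  1.000e-04  0.000e+00]]
plunger_top 0.92 [179.  62. 212. 100.]
plunger_top 0.24 [109.  49. 415. 184.]
reader 0.81 [327.  80. 413. 185.]
slot_mouth 0.65 [322.  82. 412. 185.]
cassette_3 0.86 [464. 199. 518. 249.]
cassette_3 0.77 [180. 123. 249. 149.]
track_mid 0.65 [111.  49. 412. 184.]
track_mid 0.16 [269.  73. 291. 100.]
buffer_vial 0.87 [272.  72. 293.  99.]
buffer_vial 0.31 [421. 136. 480. 164.]
```

View pics/w1b.png

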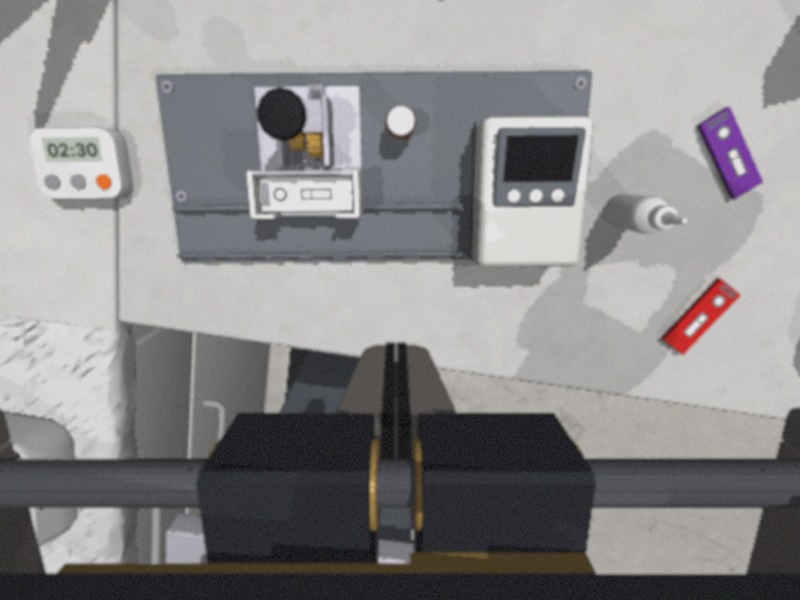

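```bash
python3 - <<'E'
from h import *
c=imaging.camera('wrist')
g=lambda u,v:[(u+.5)*.7-.5,(v+.5)*.7-.5]
obj=[(95,120,10),(95,-225,10),(-55,120,10),(53,6,80),(-17.5,42,50),(-17.5,-42,50),(17.5,42,50),(17.5,-42,50)]
img=[g(*p) for p in [(157,74),(591,71),(180,262),(281,114),(249,217),(359,217),(248,171),(360,170)]]
for xb in (90,93,95,98):
  for i in (0,1):obj[i]=(xb,)+obj[i][1:]
  obj[2]=(xb-150,120,10)
  p,r=fit(c,obj,img,[525,39,.16]); print(xb,p,r.round(1).tolist())
p,r=fit(c,obj[3:],img[3:],[525,39,.16]); print('magknob',p,r.round(1).tolist())
for z,pt in ((55,(480,263)),(55,(577,264)),(55,(484,119)),(55,(590,119)),(10,(467,208)),(10,(463,258)),(10,(181,258)),(10,(180,208)),(80,(281,114)),(42,(400,122))):
  w=back(c,*g(*pt),z);print(pt,w.round(1),R.from_euler('z',-p[2]).apply(w-[p[0],p[1],0]).round(1))
b=[179,62,212,100];print(back(c,195.5,81,80))
E
```

```text
90 [5.25086069e+02 3.73465726e+01 1.66232106e-01] [[-2.2, 0.5], [2.9, 0.7], [-0.5, 1.1], [-0.0, -0.8], [0.8, 0.6], [1.1, 0.2], [-1.6, -0.7], [-0.5, -0.4]]
93 [5.24070906e+02 3.71971325e+01 1.65678271e-01] [[-2.5, -1.6], [3.1, -1.1], [-0.7, -0.6], [0.1, 0.3], [0.8, 1.6], [1.1, 1.2], [-1.5, 0.3], [-0.4, 0.6]]
95 [5.23388908e+02 3.70975106e+01 1.65301681e-01] [[-2.6, -2.9], [3.3, -2.3], [-0.9, -1.6], [0.1, 1.1], [0.8, 2.2], [1.1, 1.9], [-1.4, 0.9], [-0.4, 1.3]]
98 [5.22358038e+02 3.69481154e+01 1.64725825e-01] [[-2.9, -4.9], [3.5, -4.1], [-1.2, -3.3], [0.2, 2.3], [0.9, 3.1], [1.1, 2.8], [-1.4, 1.9], [-0.4, 2.3]]
magknob [5.24804928e+02 3.73427668e+01 1.60202418e-01] [[0.3, -0.6], [0.6, 0.7], [1.0, 0.7], [-1.5, -0.7], [-0.4, 0.1]]
(480, 263) [ 495.6 -102.8   55. ] [ -51.2 -133.7   55. ]
(577, 264) [ 506.8 -176.6   55. ] [ -51.9 -208.4   55. ]
(484, 119) [597.4 -83.9  55. ] [  52.3 -131.3   55. ]
(590, 119) [ 609.4 -158.    55. ] [  52.4 -206.3   55. ]
(467, 208) [532.8 -91.9  10. ] [ -12.8 -128.9   10. ]
(463, 258) [490.4 -97.1  10. ] [ -55.4 -127.3   10. ]
(181, 258) [451.2 144.5  10. ] [-55.6 117.5  10. ]
(180, 208) [494.  146.8  10. ] [-12.9 113.   10. ]
(281, 114) [575.6  51.9  80. ] [52.5  6.3 80. ]
(400, 122) [587.3 -25.4  42. ] [ 51.7 -71.9  42. ]
[574.30194341  52.79734738  80.        ]
```

Emit:
step_arm(motion=[1,0,-1.5,-2.23,0,1,0,-1.5,-2.23,0,1,0,-1.5,-2.23,0,1,0,-1.5,-2.23,0,1,0,-1.5,-2.23,0,1,2,0,0,0.01,1,3,0,0,0,1,3,0,0,0,1,2,0,0,0,1,1,0,0,0,1,0,0,0,0,1,0,0,0,0])

```text
time_s: 4.17
ee_pos: [574.6, 51.5, 90.8]
tcp_rot: [0.705, 0.053, -0.705, 0.053]
wrist_force: [0.3, -0.2, 0.3]
opening: 0.5
```

```bash
python3 - <<'E'
from h import *
c=snap('wrist','w2.png');s=bot.get_state(); print(s['time_s'],s['ee_pos'],s['wrist_force']);print(R.from_quat(s['tcp_rot']).as_matrix().round(4))
print('tip px',proj(c,s['ee_pos']))
for r in recognise('wrist','plunger_top')[:2]: print(r)
E
```

```text
4.2167 [575.45294437  51.44974356  91.82574259] [-0.0758102  -0.3544323   0.18222944]
[[ 2.500e-03  1.492e-01 -9.888e-01]
 [-3.000e-04 -9.888e-01 -1.492e-01]
 [-1.000e+00  7.000e-04 -2.500e-03]]
tip px [[277.22736541 238.60299828]]
{'bbox': [249.8, 206.1, 296.3, 241.5], 'conf': 0.74}
```

View pics/w2.png

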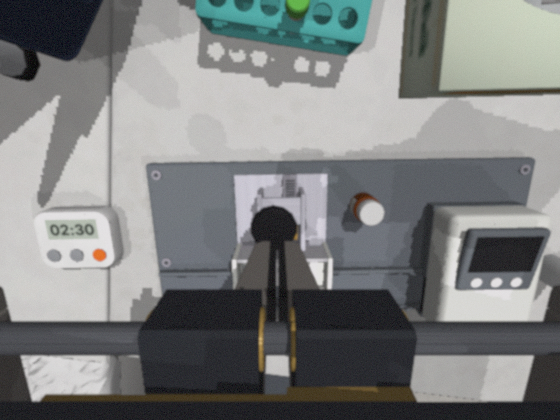

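Emit:
step_arm(motion=[1,0.5,-0.2,0,0,1,0.5,0,0,0,1,0.5,0,0,0,1,0.5,0,0,0,1,0.5,0,0,0,1,0.5,0,0,0,1,0.1,0,0,0,1,0,0,0,0])

```text
time_s: 4.93
ee_pos: [573.4, 53.8, 58.4]
tcp_rot: [-0.705, -0.053, 0.706, -0.053]
wrist_force: [0.4, -0.1, -0.4]
opening: 0.8
```

Emit:
step_arm(motion=[1,0.2,0,0,0,1,0.1,0,0,0,1,0,0,0,0])

```text
time_s: 5.18
ee_pos: [573.9, 53.7, 56.1]
tcp_rot: [-0.705, -0.053, 0.705, -0.053]
wrist_force: [0.6, -0.4, -0.6]
opening: 0.5
```

Emit:
step_arm(motion=[1,0.1,0,0,0,1,0,0,0,0])

```text
time_s: 5.35
ee_pos: [574.0, 53.7, 55.2]
tcp_rot: [0.705, 0.053, -0.705, 0.053]
wrist_force: [0.9, -0.3, 0.6]
opening: 0.5
```

```bash
python3 - <<'E'
from h import *
c=snap('wrist','w3.png');s=bot.get_state(); print(s['ee_pos'],s['wrist_force'],s['joint_torque'])
im=cv2.imread('pics/w3.png')[130:330,130:400];a=cv2.resize(im,None,fx=2.9,fy=2.9,interpolation=cv2.INTER_CUBIC)
d=snap('scene','s3.png');im=cv2.imread('pics/s3.png')[150:270,170:330]
cv2.imwrite('pics/c3.png',cv2.resize(im,None,fx=5,fy=5,interpolation=cv2.INTER_CUBIC));cv2.imwrite('pics/w3b.png',a)
E
```

```text
[573.9789153   53.74710185  55.22469796] [-0.6991751  -0.09058761  0.02546126] [-8.24842748e-03 -4.08106577e+01 -2.90542120e+01  3.06440529e-02
 -7.94844353e-02  6.57232681e-05]
```

View pics/w3b.png

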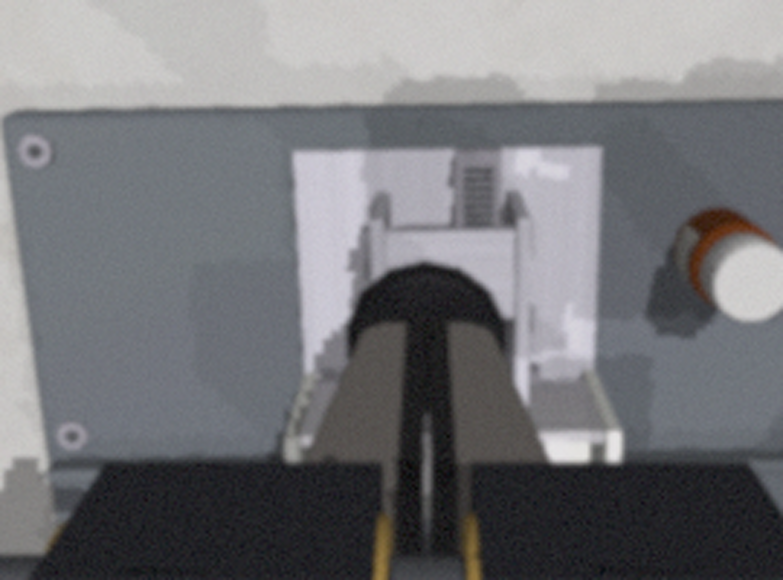

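View pics/c3.png

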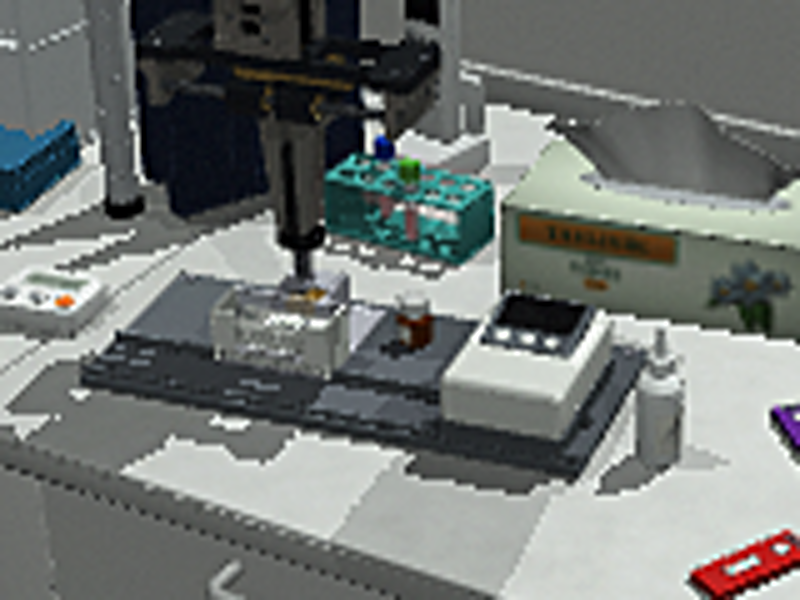

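```bash
python3 - <<'E'
from h import *
s=bot.get_state();e=s['ee_pos']
P=[e,[575.5,52,80],[575.5,52,56],[575.5,52,45]]
for n,o,f in(('scene',(170,150),5),('wrist',(130,130),2.9)):
  c=imaging.camera(n);print(n,((proj(c,P)-o)*f).round(0).tolist())
c=imaging.camera('scene')
print('knob0',proj(c,[[575.5,52,80],[575.5,52,56]]))
a=cv2.imread('pics/scene0.png')[185:225,205:255];b=cv2.imread('pics/s3.png')[185:225,205:255]
cv2.imwrite('pics/cmp.png',np.hstack([cv2.resize(i,None,fx=8,fy=8,interpolation=cv2.INTER_CUBIC) for i in(a,b)]))
E
```

```text
scene [[302.0, 261.0], [304.0, 227.0], [306.0, 259.0], [307.0, 274.0]]
wrist [[426.0, 317.0], [436.0, 355.0], [435.0, 313.0], [434.0, 297.0]]
knob0 [[230.7350574  195.47523922]
 [231.14717194 201.87437894]]
```

View pics/cmp.png

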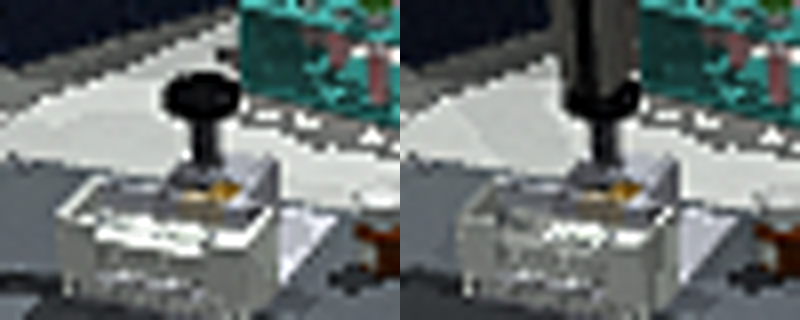

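```bash
python3 - <<'E'
from h import *
c=imaging.camera('scene')
e=np.array([223.7,-529.3,187]);y=np.array([.389,-.921,0])
for z in(0,25): print(proj(c,[e+y*46+[0,0,z],e-y*46+[0,0,z],e+y*60+[0,0,z],e-y*60+[0,0,z]]).round(1).tolist())
s=bot.get_state();print(s['ee_pos'],s['q'],s['wrist_force'])
for th in ('plunger_top','cassette_3'):
  for n in('scene','wrist'):
    imaging.camera(n);print(th,n,[(round(r['conf'],2),np.round(r['bbox'])) for r in recognise(n,th)[:3]])
E
```

```text
[[394.6, 282.7], [347.9, 280.0], [401.8, 283.1], [340.8, 279.6]]
[[396.2, 272.6], [348.8, 270.0], [403.5, 273.0], [341.6, 269.6]]
[574.02203548  53.7315636   55.30389748] [-1.16152089e-01  2.98418266e-01  1.70793005e+00 -2.03600676e-05
  1.13507255e+00  1.30481216e+00] [-0.38648412 -0.06217772 -0.67023583]
plunger_top scene [(0.19, array([255., 208., 296., 240.]))]
plunger_top wrist [(0.84, array([248., 217., 302., 252.])), (0.59, array([129., 161., 560., 322.]))]
cassette_3 scene [(0.67, array([220., 210., 231., 219.])), (0.64, array([310., 257., 333., 269.])), (0.59, array([324., 229., 340., 245.]))]
cassette_3 wrist [(0.42, array([314., 281., 333., 289.])), (0.41, array([131., 161., 560., 326.]))]
```

```bash
python3 - <<'E'
from h import *
from scipy.optimize import least_squares
c=imaging.camera('wrist');Kc=K(c)
A=np.array([[0,-.266,.964],[1,0,0],[0,.964,.266]]);o=np.array([-196.42,0,-74.92])
T=np.array([[0,.1502,-.9887],[0,-.9887,-.1502],[-1,0,0]])
e=np.array([476.4,-39.1,200.2]);Rw=(T@A).T;co=e+T@o
g=lambda u,v:[(u+.5)*.7-.5,(v+.5)*.7-.5]
xb=92
obj=np.array([(xb,120,10),(xb,-225,10),(xb-150,120,10),(53,6,80),(-17.5,42,50),(-17.5,-42,50),(17.5,42,50),(17.5,-42,50)],float)
img=np.array([g(*p) for p in [(157,74),(591,71),(180,262),(281,114),(249,217),(359,217),(248,171),(360,170)]])
def f(p):
  ob=obj.copy();ob[:3,0]+=p[4]
  W=R.from_euler('z',p[2]).apply(ob)+[p[0],p[1],0]
  C=(W-(co+[0,0,p[3]]))@Rw.T
  return (C[:,:2]/C[:,2:]*315.57+[Kc[0,2],Kc[1,2]]-img).ravel()
r=least_squares(f,[525,38,.16,0,0],x_scale=[10,10,.1,10,10]);print(r.x,r.fun.reshape(-1,2).round(1).tolist())
E
```

```text
[ 5.26071494e+02  3.89075556e+01  1.56351659e-01  5.13073512e+00
 -4.72922548e-01] [[-1.0, 0.2], [0.2, 0.4], [0.5, -0.7], [0.3, 0.1], [1.3, 0.4], [0.6, 0.0], [-0.9, -0.4], [-1.0, -0.2]]
```

Emit:
step_arm(motion=[1,0.3,0,0,0,1,0.3,0,0,0,1,0,0,0,0])

```text
time_s: 6.35
ee_pos: [574.4, 53.7, 49.1]
tcp_rot: [0.705, 0.053, -0.705, 0.053]
wrist_force: [0.4, -0.5, 1.5]
opening: 0.6
```

Emit:
step_arm(motion=[1,0.3,0,0,0,1,0.3,0,0,0,1,0.3,0,0,0,1,0.3,0,0,0,1,0,0,0,0])

```text
time_s: 6.77
ee_pos: [574.3, 53.7, 36.8]
tcp_rot: [0.705, 0.053, -0.705, 0.053]
wrist_force: [2.3, 0.3, 2.8]
opening: 0.9
```

Emit:
step_arm(motion=[1,0.2,0,0,0,1,0.2,0,0,0,1,0.2,0,0,0,1,0,0,0,0])

```text
time_s: 7.1
ee_pos: [574.2, 53.7, 31.0]
tcp_rot: [0.705, 0.053, -0.705, 0.053]
wrist_force: [1.6, 0.7, 3.2]
opening: 0.4
```

Emit:
step_arm(motion=[1,0.2,0,0,0,1,0,0,0,0])

```text
time_s: 7.27
ee_pos: [574.2, 53.7, 29.3]
tcp_rot: [0.705, 0.053, -0.705, 0.053]
wrist_force: [1.7, -0.3, 3.5]
opening: 0.5
```

Emit:
step_arm(motion=[1,0.2,0,0,0,1,0,0,0,0])

```text
time_s: 7.43
ee_pos: [574.5, 53.7, 29.1]
tcp_rot: [0.705, 0.053, -0.705, 0.053]
wrist_force: [-1.8, 1.4, 14.6]
opening: 0.6
```

Emit:
step_arm(motion=[1,-0.5,0,0,0,1,-1,0,0,0,1,-1,0,0,0,1,-2,0,0,0,1,-3,0,0,0,1,-3,0,0,0,1,-3,0,0,0,1,-3,0,0,0,1,0,0,2.5,0,1,0,0,2.5,0,1,0,0,2.5,0,1,0,0,2,0,1,0,0,2,0,1,0,0,0,0])

```text
time_s: 8.6
ee_pos: [456.8, 36.8, 191.5]
tcp_rot: [-0.704, -0.053, 0.706, -0.053]
wrist_force: [0.5, 0.4, -0.3]
opening: 0.5
```

```bash
python3 - <<'E'
from h import *
c=snap('wrist','w4.png');s=bot.get_state(); print(s['time_s'],s['ee_pos'],s['wrist_force']);print(R.from_quat(s['tcp_rot']).as_matrix().round(4))
for th in('plunger_top','cassette_3','reader'):print(th,[(round(r['conf'],2),np.round(r['bbox'])) for r in recognise('wrist',th)[:3]])
im=cv2.imread('pics/w4.png');cv2.imwrite('pics/w4b.png',cv2.resize(im,(800,600),interpolation=cv2.INTER_CUBIC))
E
```

```text
8.65 [458.66728467  36.72127251 191.90641836] [0.21439123 0.05443012 0.38786098]
[[-1.400e-03  1.487e-01 -9.889e-01]
 [ 3.000e-04 -9.889e-01 -1.487e-01]
 [-1.000e+00 -5.000e-04  1.300e-03]]
plunger_top [(0.78, array([259.,  46., 295.,  90.]))]
cassette_3 [(0.96, array([255., 144., 314., 171.])), (0.65, array([250., 115., 320., 140.])), (0.55, array([530., 200., 560., 246.]))]
reader [(0.97, array([388.,  71., 497., 177.]))]
```

View pics/w4b.png

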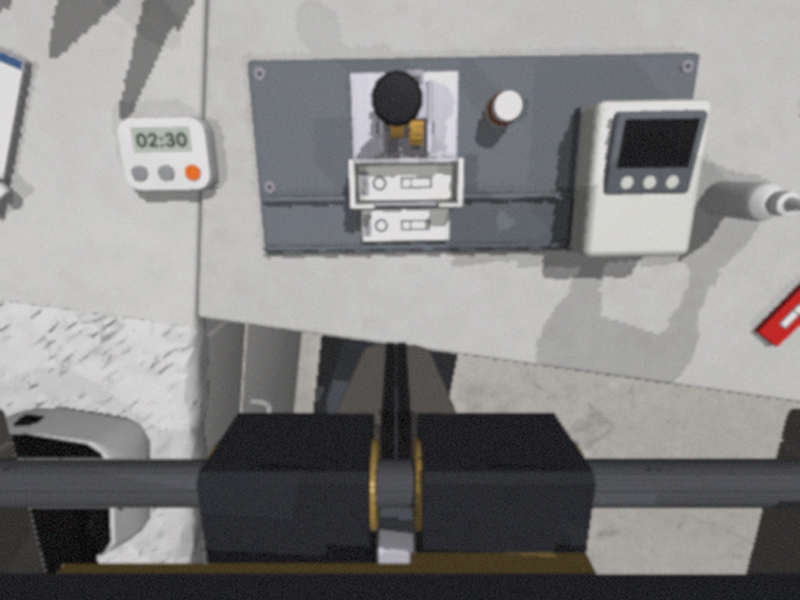

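```bash
python3 - <<'E'
from h import *
c=imaging.camera('wrist');s=bot.get_state()
D=R.from_euler('z',.158);O=np.array([525.5,38.,0])
g=lambda u,v:[(u+.5)*.7-.5,(v+.5)*.7-.5]
for n,z,p in(('casL',17,(362,225)),('casR',17,(449,226)),('casC',17,(405,226)),('fence',12,(300,202)),('lip',14,(300,250)),('knob',80,(396,97)),('magL',50,(350,208)),('magR',50,(463,207)),('rdrFL',55,(585,254)),('mouthy',10,(570,235))):
  w=back(c,*g(*p),z);print(n,w.round(1),D.inv().apply(w-O).round(1))
print('tcp in D',D.inv().apply(s['ee_pos']-O))
for t in ((-32.5,62,30),(-32.5,62,-13.5)):
  w=D.apply(t)+O;print(t,w.round(1),to_tool(s,w).round(2))
E
```

```text
casL [491.3  69.2  17. ] [-28.8  36.2  17. ]
casR [501.1  -1.3  17. ] [-30.2 -35.   17. ]
casC [495.8  34.3  17. ] [-29.9   1.   17. ]
fence [501.7 122.1  12. ] [-10.3  86.8  12. ]
lip [462.6 118.   14. ] [-49.5  88.9  14. ]
knob [581.5  54.8  80. ] [58.   7.7 80. ]
magL [506.2  77.7  50. ] [-12.8  42.2  50. ]
magR [519.4  -4.6  50. ] [-12.8 -41.1  50. ]
rdrFL [ 499.3 -100.5   55. ] [ -47.7 -132.7   55. ]
mouthy [ 508.3 -103.9   10. ] [ -39.3 -137.4   10. ]
tcp in D [-64.08296599   8.81913209 192.23730303]
(-32.5, 62, 30) [483.6  94.1  30. ] [16.22 -5.34 -3.12]
(-32.5, 62, -13.5) [483.6  94.1 -13.5] [20.57 -5.34 -3.12]
```

Emit:
step_arm(motion=[1,0,-1.8,-1.1,0,1,0,-1.8,-1.1,0,1,0,-1.8,-1,0.01,1,3,0,0,0,1,3,0,0,0,1,3,0,0,0,1,3,0,0,0,1,3,0,0,0,1,1.2,0,0,0,1,0,0,0,0,1,0,0,0,0])

```text
time_s: 9.77
ee_pos: [483.8, 94.9, 29.7]
tcp_rot: [-0.705, -0.05, 0.706, -0.049]
wrist_force: [0.6, -0.5, 0.3]
opening: 0.7
```

```bash
python3 - <<'E'
from h import *
c=snap('wrist','w5.png');s=bot.get_state(); print(s['time_s'],s['ee_pos'],s['wrist_force']);print(R.from_quat(s['tcp_rot']).as_matrix().round(4))
D=R.from_euler('z',.158);O=np.array([525.5,38.,0]);print('tcp in D',D.inv().apply(s['ee_pos']-O))
im=cv2.imread('pics/w5.png')[100:400,80:480];cv2.imwrite('pics/w5b.png',cv2.resize(im,(800,600),interpolation=cv2.INTER_CUBIC))
E
```

```text
9.8167 [484.94640148  94.82175618  30.93730845] [ 0.56385337 -0.68218468  0.41568344]
[[ 1.100e-03  1.395e-01 -9.902e-01]
 [ 0.000e+00 -9.902e-01 -1.395e-01]
 [-1.000e+00  1.000e-04 -1.000e-03]]
tcp in D [-31.10793039  62.49482375  30.93730845]
```

View pics/w5b.png

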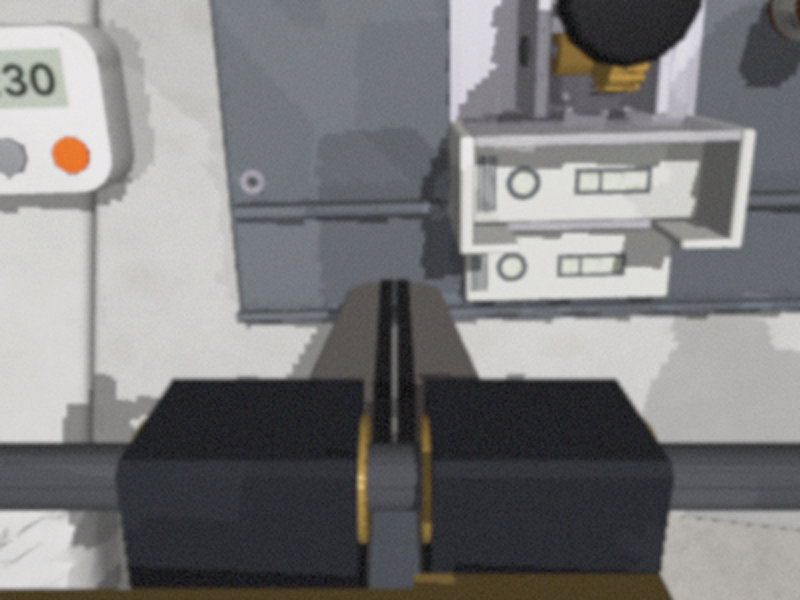

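```bash
python3 - <<'E'
from h import *
c=imaging.camera('wrist');s=bot.get_state()
D=R.from_euler('z',.158);O=np.array([525.5,38.,0])
g=lambda u,v:[80+(u+.5)*.5-.5,100+(v+.5)*.5-.5]
for n,z,p in(('casL',17,(466,281)),('casBL',17,(468,300)),('casBR',17,(668,296)),('fencefoot',10,(330,218)),('fencetop',18,(330,207)),('lipin',14,(330,309)),('lipout',10,(300,319)),('magFL',50,(466,250)),('magFR',50,(740,243))):
  w=back(c,*g(*p),z);print(n,w.round(1),D.inv().apply(w-O).round(1))
T=R.from_quat(s['tcp_rot'])
q=proj(c,[s['ee_pos']+T.apply([-26.8,y,z]) for y,z in((0,-10),(13,-10),(-13,-10),(0,10))]);print(((q-[80,100])*2).round(0).tolist())
E
```

```text
casL [482.5  68.7  17. ] [-37.6  37.1  17. ]
casBL [475.4  66.8  17. ] [-44.9  36.3  17. ]
casBR [486.9  -3.8  17. ] [-44.7 -35.2  17. ]
fencefoot [496.8 119.7  10. ] [-15.5  85.2  10. ]
fencetop [503.  119.6  18. ] [-9.4 84.1 18. ]
lipin [463.7 115.5  14. ] [-48.8  86.3  14. ]
lipout [456.4 126.4  10. ] [-54.4  98.1  10. ]
magFL [504.1  76.1  50. ] [-15.1  41.   50. ]
magFR [517.5  -3.5  50. ] [-14.4 -39.7  50. ]
[[394.0, 278.0], [440.0, 278.0], [349.0, 278.0], [394.0, 342.0]]
```

Emit:
step_arm(motion=[1,1.5,0,0,-0.02,1,1.5,0,0,0,1,1,0,0,0,1,0.3,0,0,0,1,0,0,0,0,1,0,0,0,0])

```text
time_s: 10.37
ee_pos: [484.6, 94.7, -12.0]
tcp_rot: [0.705, 0.056, -0.704, 0.057]
wrist_force: [0.9, -0.1, 0.6]
opening: 0.3
```

```bash
python3 - <<'E'
from h import *
import time
s=bot.get_state()
D=R.from_euler('z',.158);O=np.array([525.5,38.,0]);
for i in range(3):
  imaging.camera('wrist');s=bot.get_state();print('tcp in D',D.inv().apply(s['ee_pos']-O).round(2),s['wrist_force'].round(1))
print(R.from_quat(s['tcp_rot']).as_matrix().round(4))
E
```

```text
tcp in D [-31.26  62.41 -11.8 ] [-0.2  0.2  0.6]
tcp in D [-31.22  62.42 -11.76] [-0.3 -0.  -0.7]
tcp in D [-31.33  62.42 -11.85] [ 0.   0.1 -0.1]
[[ 1.800e-03  1.591e-01 -9.873e-01]
 [-1.000e-04 -9.873e-01 -1.591e-01]
 [-1.000e+00  4.000e-04 -1.800e-03]]
```

Emit:
step_arm(motion=[1,0.12,0.3,0,0,1,0,0.4,0,0,1,0,0.4,0,0,1,0,0.4,0,0,1,0,0.5,0,0,1,0,0.6,0,0,1,0,0.6,0,0,1,0,0.6,0,0,1,0,0.6,0,0,1,0,0.6,0,0,1,0,0.6,0,0,1,0,0.6,0,0,1,0,0.6,0,0,1,0,0.4,0,0,1,0,0.3,0,0,1,0,0,0,0])

```text
time_s: 11.85
ee_pos: [495.9, 20.1, -14.0]
tcp_rot: [0.705, 0.056, -0.705, 0.056]
wrist_force: [0.2, 0.3, 0.0]
opening: 0.5
```

```bash
python3 - <<'E'
from h import *
c=snap('wrist','w6.png');s=bot.get_state();print(s['time_s'],s['ee_pos'],s['wrist_force'].round(1))
D=R.from_euler('z',.158);O=np.array([525.5,38.,0]);print('tcp in D',D.inv().apply(s['ee_pos']-O).round(2))
im=cv2.imread('pics/w6.png')[100:400,180:560];cv2.imwrite('pics/w6b.png',cv2.resize(im,(760,600),interpolation=cv2.INTER_CUBIC))
E
```

```text
11.9 [495.745497    20.42278862 -14.03113894] [ 0.2  0.1 -1. ]
tcp in D [-32.15 -12.68 -14.03]
```

View pics/w6b.png

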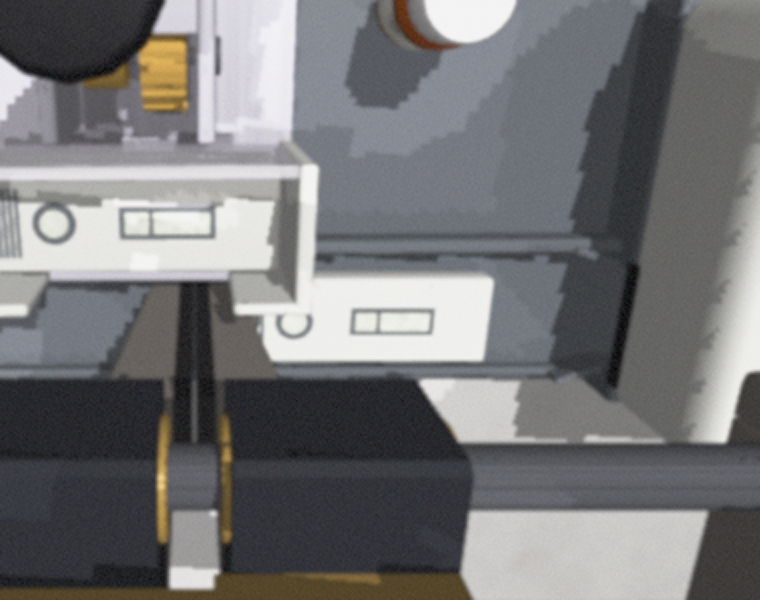

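Emit:
step_arm(motion=[1,0,0.4,0,0,1,0,0.6,0,0,1,0,0.6,0,0,1,0,0.6,0,0,1,0,0.6,0,0,1,0,0.6,0,0,1,0,0.6,0,0,1,0,0.6,0,0,1,0,0.6,0,0,1,0,0.6,0,0,1,0,0.6,0,0,1,0,0.6,0,0,1,0,0.4,0,0,1,0,0.3,0,0,1,0,0,0,0])

```text
time_s: 13.15
ee_pos: [508.2, -55.9, -14.0]
tcp_rot: [0.705, 0.056, -0.705, 0.056]
wrist_force: [0.5, 0.2, 0.3]
opening: 0.5
```

Emit:
step_arm(motion=[1,0,0.2,0,0,1,0,0.2,0,0,1,0,0.2,0,0,1,0,0,0,0])

```text
time_s: 13.48
ee_pos: [509.1, -61.5, -13.9]
tcp_rot: [0.705, 0.056, -0.705, 0.056]
wrist_force: [-0.4, -0.5, 0.4]
opening: 0.3
```

Emit:
step_arm(motion=[1,0,0.2,0,0,1,0,0,0,0])

```text
time_s: 13.65
ee_pos: [509.4, -63.4, -14.0]
tcp_rot: [0.705, 0.056, -0.705, 0.056]
wrist_force: [0.2, 0.6, 0.3]
opening: 0.8
```

Emit:
step_arm(motion=[1,0,0.15,0,0,1,0,0.15,0,0,1,0,0,0,0])

```text
time_s: 13.9
ee_pos: [509.9, -66.4, -13.9]
tcp_rot: [0.705, 0.056, -0.705, 0.056]
wrist_force: [0.3, 0.0, -0.3]
opening: 0.6
```

Emit:
step_arm(motion=[1,0,0.15,0,0,1,0,0,0,0])

```text
time_s: 14.07
ee_pos: [510.0, -67.9, -14.0]
tcp_rot: [0.705, 0.056, -0.705, 0.056]
wrist_force: [0.5, -0.6, 0.5]
opening: 0.0
```

Emit:
step_arm(motion=[1,0,0.15,0,0,1,0,0,0,0])

```text
time_s: 14.23
ee_pos: [510.3, -69.3, -14.0]
tcp_rot: [0.705, 0.056, -0.705, 0.056]
wrist_force: [-0.3, 0.1, -0.1]
opening: 0.5
```

Emit:
step_arm(motion=[1,0,0.15,0,0,1,0,0,0,0])

```text
time_s: 14.4
ee_pos: [510.2, -70.1, -14.1]
tcp_rot: [-0.705, -0.057, 0.705, -0.056]
wrist_force: [0.1, 2.5, 1.1]
opening: 0.3
```

Emit:
step_arm(motion=[1,0,0.15,0,0,1,0,0,0,0])

```text
time_s: 14.57
ee_pos: [510.2, -70.4, -14.2]
tcp_rot: [-0.705, -0.057, 0.705, -0.055]
wrist_force: [0.4, 7.5, 2.7]
opening: 0.9
```

```bash
python3 - <<'E'
from h import *
c=snap('wrist','w7.png');s=bot.get_state();print(s['time_s'],s['ee_pos'],s['wrist_force'].round(1))
D=R.from_euler('z',.158);O=np.array([525.5,38.,0]);print('tcp in D',D.inv().apply(s['ee_pos']-O).round(2))
for r in recognise('wrist','cassette_0')+recognise('wrist','reader'):
  b=r['bbox'];print(r['conf'],np.round(b),[D.inv().apply(back(c,u,(b[1]+b[3])/2,17)-O).round(1) for u in(b[0],b[2])])
q=proj(c,[D.apply([-32,-a,17])+O for a in (110,116,120,130)]);print(q.round(1).tolist())
E
```

```text
14.6167 [510.1982543  -70.3526646  -14.21984106] [-0.4  7.6  2.3]
tcp in D [ -32.16 -104.6   -14.22]
0.84 [  0. 187. 126. 235.] [array([-4.3, 46.4, 17. ]), array([ -4.1, -22.6,  17. ])]
0.62 [296. 234. 323. 279.] [array([ -30.7, -115.7,   17. ]), array([ -30.7, -130.7,   17. ])]
0.86 [301.  90. 545. 319.] [array([  -0. , -117.5,   17. ]), array([ 2.000e-01, -2.493e+02,  1.700e+01])]
[[286.3, 258.7], [296.8, 258.8], [303.9, 258.8], [321.5, 258.8]]
```

Emit:
step_arm(motion=[1,0,-0.3,0,0,1,0,-0.7,0,0,1,0,-1,0,0,1,-1,0,0,0,1,-2,0,0,0,1,-3,0,0,0,1,-3,0,0,0,1,-3,0,0,0,1,-3,0,0,0,1,-3,0,0,0,1,-3,0,0,0,1,-2,0,2,0,1,0,0,2,0,1,0,0,1,0,1,0,0,0,0,1,0,0,0,0])

```text
time_s: 16.05
ee_pos: [458.2, -60.3, 216.6]
tcp_rot: [0.705, 0.056, -0.704, 0.057]
wrist_force: [0.2, 0.0, 0.2]
opening: 0.2
```

```bash
python3 - <<'E'
from h import *
c=snap('wrist','w8.png');s=bot.get_state();print(s['time_s'],s['ee_pos'],s['wrist_force'].round(1))
D=R.from_euler('z',.158);O=np.array([525.5,38.,0])
for r in recognise('wrist','cassette_0')+recognise('wrist','plunger_top'):
  b=r['bbox'];print(r['conf'],np.round(b),[D.inv().apply(back(c,u,(b[1]+b[3])/2,17)-O).round(1) for u in(b[0],b[2])])
im=cv2.imread('pics/w8.png');cv2.imwrite('pics/w8b.png',cv2.resize(im,(800,600),interpolation=cv2.INTER_CUBIC))
E
```

```text
16.1 [458.45477098 -60.25420909 216.33944724] [-0.4 -0.6  0.4]
0.96 [466.  58. 512. 125.] [array([  28.1, -309.6,   17. ]), array([  28.2, -364.6,   17. ])]
0.89 [447. 181. 498. 230.] [array([-111. , -307.8,   17. ]), array([-110.9, -374.4,   17. ])]
0.8 [168. 103. 232. 128.] [array([ 0.8, 44.3, 17. ]), array([  0.9, -32. ,  17. ])]
0.77 [301. 134. 316. 156.] [array([ -34. , -116.2,   17. ]), array([ -34., -135.,   17.])]
0.83 [165.  38. 197.  81.] [array([62.3, 42.2, 17. ]), array([62.3,  5.9, 17. ])]
0.3 [310.  61. 396. 165.] [array([   4. , -126.5,   17. ]), array([   4.1, -229.4,   17. ])]
```

View pics/w8b.png

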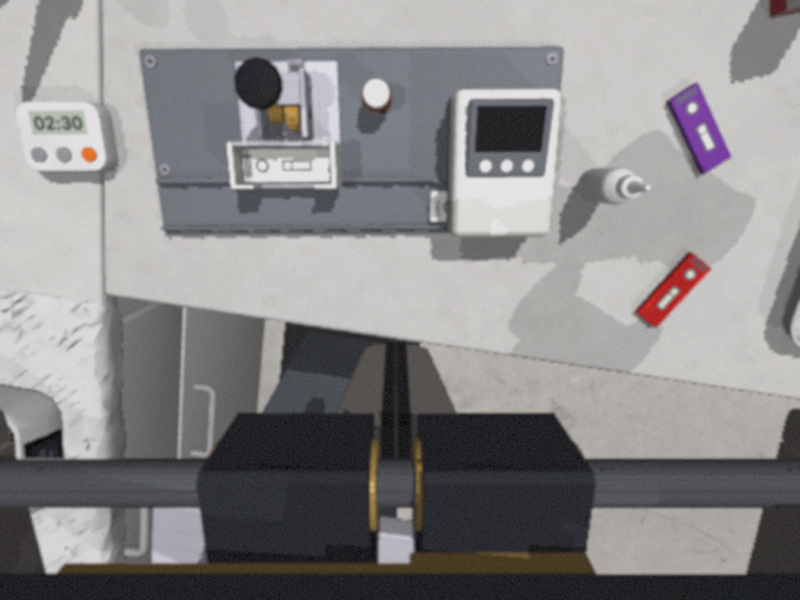

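The picture shows the cassette in the slot with a short end sticking out at (437,207). The knob is up at (258,83), the stack is in the magazine at (283,167), and the vial and bottle stand where they were.

```bash
python3 -c "
from h import *
print(ticket.close_job())"
```

```text
the job is handed in; nothing more can be done
None
```

I pressed the plunger once to its stop and let it rise. I then pushed the cassette that came out along the track until it met the reader's stop, backed off, raised the arm clear and handed the job in at about 16 s. No verdict is reported.

**Last checks:**
- **Plunger:** the force went from about 3.5 N to 14.6 N at the stop, and the last picture shows the knob up.
- **Cassette:** the push met the stop at about 7.5 N. The near end measured dispenser y of about -116 mm, which leaves about 15 mm sticking out of the reader (14 mm expected).
- **Other things:** the stack looks in place in the magazine. The vial, bottle and timer look unmoved in the last picture; the rack, tray and pen were not in that view. Wrist force is about zero.

**What disagreed:**
- **Fingertips:** they ended about 27 mm short of the reported TCP. My first descent to TCP z 55 therefore only just reached the knob, with no force. I confirmed the offset in the pictures and by contact, then corrected for it.
- **Wrist-camera positions:** they differed by up to about 6 mm between views, so I relied on force to find both stops.

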